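# Set the chopping board right in its rack

## Task

The chopping board in the wooden rack has flopped forward onto the front dowels. With the fingertips only, first push its upper part back until it tips over and leans against the rear dowels, then push on its right-hand end so that it slides along the groove until its left end meets the end stop. Push gently, do not pinch or lift the board, and leave the pepper mill, the salt shaker and the honey jar alone.

Things in the scene. Friction and masses are not known exactly. Their poses are not given: they have to be found in the camera images.
- rack: Light wooden board rack, fixed, 124 (x) x 440 (y) mm on plan. Origin: centre of its underside on the worktop; +x to its rear (away from the robot), +y to its left end, where the end stop is, z up. A groove 27 mm wide runs along y on its centre line: floor 15 mm above the worktop, lips 12 mm high, open at the right end.
- front_dowels (a point): Midway between the two front dowels, at their tops, 131 mm above the worktop; in the rack's frame at (-42, 0, 131) mm. The upright dowels are 12 mm thick with round tips and stand at y = -100 and +100 mm. Axes as the rack's.
- rear_dowels (a point): The same point between the two rear dowels; in the rack's frame at (42, 0, 131) mm. Same dowels, same height. Axes as the rack's.
- rack_stop (a point): Centre of the end stop's face that looks along the groove to the rack's right end; in the rack's frame at (0, 190, 45) mm. The stop is a block 100 mm wide (x), 18 mm thick, 60 mm high, across the groove. Axes as the rack's.
- board: Wooden chopping board, 190 x 320 x 21 mm, 0.7 to 1.0 kg, loose, on its long edge in the groove. Origin: centre of its rear face; x up along the face (edges at -95, +95 mm), y along its length to the end stop (ends at -160, +160 mm), z out of its front face (at 21 mm), to the robot. At first it leans 12 to 15 degrees forward, its left end 30 to 75 mm short of the stop.
- board_top (a point): Middle of the board's upper edge, about 200 mm above the worktop. Axes as the board's. The board stands alone only within about 6 degrees of upright; pushed farther back it falls by itself onto the rear dowels, where it leans 11 to 15 degrees back and this point lies about 45 mm behind the rack's centre line.
- board_left_end (a point): Centre of the board's left end face (21 x 190 mm), the one that must meet the end stop. Axes as the board's.
- board_right_end (a point): Centre of the board's right end face (21 x 190 mm), the one to push on; sliding the board along the groove takes about 3 to 10 N. Axes as the board's.
- pepper_mill: Bystander: wooden pepper mill, 58 mm across, 150 mm tall, upright to the left of the rack. Origin at the centre of its underside.
- salt_shaker: Bystander: glass salt shaker with a grey top, 44 mm across, 90 mm tall, upright to the left of the rack. Origin at the centre of its underside.
- honey_jar: Bystander: squat honey jar with a red lid, 60 mm across, 86 mm tall, upright to the right of the rack. Origin at the centre of its underside.

How it is judged (in metres and radians):
On the way, in this order (a step that is already met when the one before it is completed fails the run):
1. the board leans back on the rear dowels, still short of the end stop (x of board_top in the frame of rack above 0.028 m and z of board_top in the frame of rack above 0.18 m and angle between board's own x axis and vertical between 0.15 and 0.33 rad and y of board_left_end in the frame of rack_stop below -0.01 m), for 0.2 s.
2. the board, still leaning back, is slid along until its left end meets the end stop (x of board_top in the frame of rack above 0.028 m and z of board_top in the frame of rack above 0.18 m and angle between board's own x axis and vertical between 0.15 and 0.33 rad and y of board_left_end in the frame of rack_stop above -0.006 m), for 0.2 s.
At the end, for the whole second after the job is handed in: The board stands at rest on its long edge in the groove, leaning back on the rear dowels (9 to 19 degrees), in line with the groove, its left end within 6 mm of the end stop; pepper mill, salt shaker and honey jar upright within 20 mm of where they stood (all of step 2 and angle between the y axis of board and the y axis of rack, either way round below 0.06 rad and linear speed of board below 0.02 m/s and distance of each of pepper_mill, salt_shaker, honey_jar from where it was at the start of the episode below 0.02 m and angle between each of pepper_mill, salt_shaker, honey_jar's own z axis and vertical below 0.2 rad); the robot touches nothing.
It fails at once if the board is lifted out of the groove (its middle rises more than about 13 mm) (height (world z) of board above 0.125 m).
It fails at once if the board's left or right end is lifted by more than about 25 mm (height (world z) of any of board_left_end, board_right_end above 0.135 m).
It fails at once if the board is squeezed or pushed with more than 40 N (contact force between the fingers and board above 40 N).
It fails at once if the pepper mill, salt shaker or honey jar is moved by more than 20 mm or tipped (distance of any of pepper_mill, salt_shaker, honey_jar from where it was at the start of the episode above 0.02 m or angle between any of pepper_mill, salt_shaker, honey_jar's own z axis and vertical above 0.2 rad).
It also fails if it takes over 53 s, if anything falls off the work surface, if the arm or the gripper's body presses on something with over 40 N, if the wrist force passes 120 N, or if a joint passes its speed limit or range.

## Robot

A 6-joint arm with a two-finger parallel gripper is mounted at the origin on a cart in front of the work surface, level with it; the furniture and walls round the work are solid. World frame = base frame: x ahead of the robot, y to its left, z up, the work surface at z = 0. Lengths are in m, angles in degrees, forces in N, time in s.
With the tool pointing down it reaches from about 0.25 to 0.725 m from the base axis. Payload 9.7 kg.
Tool frame: the origin (TCP) lies between the finger pads; the fingertips stand 19 mm ahead of it and the grasp point (between the pads) is the TCP; z points along the fingers, y is the line along which they close (so a half turn about z gives the same grasp; the last joint's range is limited). The gripper opens to 85 mm and grips with 20 to 120 N. Pads are 22 mm wide; open, the fingers measure 114 mm over their backs; the gripper's body (76 mm by 85 mm) begins 54 mm behind the grasp point. The pads swing forward as they close: fully open they stand 13 mm farther back than shut.
Start: joints at [64.973, 4.979, 10.078, 95.1, 0, 90], TCP at [0.233, 0.498, 0.25] pointing down, gripper open.
Joint ranges: [-179.16, 179.16], [-48.56, 103.87], [-65.8, 70.77], [-126.05, 130.52], [-82.76, 87.17], [-180, 180]. Speed limits (degrees/s): [127.2, 127.2, 147.25, 180, 180, 180].

## Interface

Orientations are given as [roll, pitch, yaw] about the fixed x, y, z axes, in that order (R = Rz(yaw) Ry(pitch) Rx(roll)).
In Python, from workcell import telemetry, camera, calibration, workorder gives the robot as it stands.
- The arm moves only by the tool play_rows, never from a script. Its argument "increments" is a list of rows, each a list of 3 entries, a list of its own where there are three numbers: the shift along the tool's x, y, z in mm, then the turn, a rotation vector about the tool's x, y, z in degrees, then the closure, from 0 (fully open) to 1 (shut). In form: [[[x, y, z], [ax, ay, az], jaw], ...]. A call has 1 to 20 rows; each row is the pose to reach, as a shift and turn from the pose commanded when the call began, along the tool's axes at that moment; what a row does not reach only later rows make up. A row lasts 1/10 s, in which the tool goes at most 50 mm and 8.59 degrees, less where a joint would pass 70% of its speed; a pose out of reach is approached as far as the arm can. A call with a gripper value outside its range is refused whole. The fingers move at their own pace and stop on an object; "grip_force" is the grip in N (left out, the last holds). Time passes only in rows, so rows that repeat a pose let the fingers close. It gives the time, the measured TCP pose, the force, the opening and the grip force at its end, in the units of the state.
- telemetry.get_obs(): the state, without advancing time (a new reading comes with each control period).
- camera(name): name is "scene" or "top"; returns (picture, depth): 480x640x3 uint8, red, green, blue; 480x640 float32, m along the optical axis (not along the pixel's ray), 0 where there is no reading.
- calibration(name): a dict with "vertical_fov" (degrees; the focal length in pixels is half the picture's height over the tangent of half this angle, whatever the lens; pixels are square), "cx", "cy" (the principal point, pixels), "k1" (the pictures are not rectified: a ray, as slopes to the right and down, at radius r is drawn at 1 + k1 r^2 times it, then the intrinsics apply), "rvec" (rotation vector, rad) and "tvec" (3), from world to camera coordinates, as OpenCV has them. Camera axes: x right, y down, z forward; pixel columns grow to the right and rows downward; lengths in m; the calibration is good to about 2 mm. A picture is of the moment at which its call begins. calibration takes no time and is no camera call.
- workorder.job_done(): hands the job in; it is judged then, once.
The state is a dict: "time": time; "q": joint angles; "qd": joint speeds; "joint_efforts": joint torques, N m; "ee_pos": TCP position; "tcp_rot": TCP orientation; "wrist_force": force on the tool from outside, world axes, zero at the start; "torque": the same for the moment, N m; "opening": finger opening in m; "grasp_force": force on a finger pad.
Only numpy, scipy, OpenCV 4.12 (cv2) and the standard library are available. Lean on these libraries where they do the work, as an engineer would, in place of code of your own. Each camera call takes 0.05 s, during which the arm holds its last target. There are 200 camera calls.

## Working session

There is one attempt and no reset: what is moved stays moved. The work goes in short steps, Python scripts to look and compute and a tool call to move; the robot and the scene stay as the last step left them, time stands still between calls to the robot, and variables do not carry over. Pictures are saved under pics/ and viewed, at most 10 in all, crops included, and the job is handed in when it is done.

Besides the shell and the picture viewer there is one more tool, called in YAML: its name, and indented under it one key for each argument. play_rows: Moves the arm, as the interface text tells. Its arguments: {"type":"object","properties":{"increments":{"type":"array"},"grip_force":{"type":"number"}},"required":["increments"]}

```bash
mkdir -p pics && cat > h.py <<'E'
import numpy as np, cv2
from workcell import telemetry, camera, calibration, workorder
def K(n):
    c=calibration(n); f=240/np.tan(np.radians(c["vertical_fov"])/2)
    R=cv2.Rodrigues(np.array(c["rvec"],float))[0]
    return c,f,R,np.array(c["tvec"],float)
def cloud(n,depth):
    c,f,R,t=K(n)
    v,u=np.mgrid[0:480,0:640]
    xd=(u-c["cx"])/f; yd=(v-c["cy"])/f
    x,y=xd.copy(),yd.copy()
    for _ in range(10):
        s=1+c["k1"]*(x*x+y*y); x,y=xd/s,yd/s
    P=np.stack([x*depth,y*depth,depth],-1)
    W=(P-t)@R
    W[depth<=0]=np.nan
    return W
E
python3 - <<'E'
from h import *
o=telemetry.get_obs(); print({k:np.round(v,3) for k,v in o.items()})
for n in("scene","top"):
    p,d=camera(n); cv2.imwrite(f"pics/{n}0.png",p[:,:,::-1]); np.savez(f"{n}0.npz",p=p,d=d)
    print(n,calibration(n))
E
```

```text
{'time': np.float64(0.0), 'q': array([6.4973e+01, 5.0100e+00, 1.0035e+01, 9.5098e+01, 2.0000e-03,
       9.0000e+01]), 'qd': array([-0.016,  0.028, -0.031, -0.079, -0.052,  0.   ]), 'joint_efforts': array([ 0.0000e+00, -5.2038e+01,  4.6481e+01,  1.6000e-02,  0.0000e+00,
        0.0000e+00]), 'ee_pos': array([0.233, 0.498, 0.25 ]), 'tcp_rot': array([-1.79927e+02, -2.00000e-03,  1.54973e+02]), 'wrist_force': array([-0.681, -0.17 ,  0.207]), 'torque': array([-0.005,  0.006,  0.063]), 'grasp_force': np.float64(0.0), 'opening': np.float64(0.086)}
scene {'vertical_fov': 56.39567660997962, 'cx': 313.2670368389327, 'cy': 231.3306167301713, 'k1': -0.028213468977810536, 'rvec': array([ 0.58977076, -2.54520547,  1.31282263]), 'tvec': array([0.44572441, 0.25824431, 1.28317465])}
top {'vertical_fov': 52.19104949488692, 'cx': 317.6653000157077, 'cy': 247.63084014244114, 'k1': -0.08166611020468967, 'rvec': array([ 2.17435329, -2.11266003,  0.18129172]), 'tvec': array([-0.03968593,  0.53575892,  1.49809476])}
```

View pics/scene0.png

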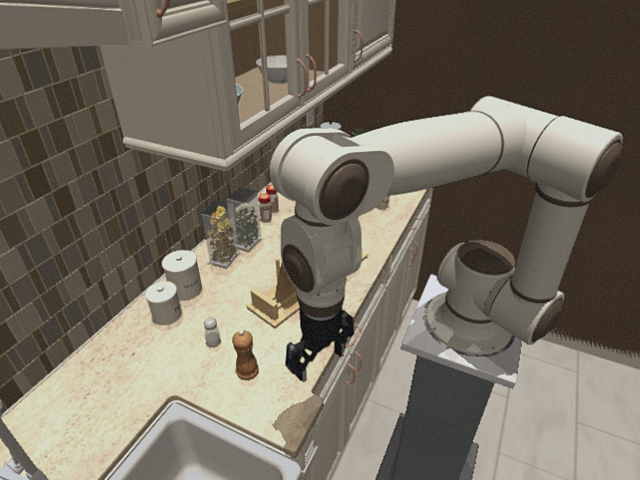

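View pics/top0.png

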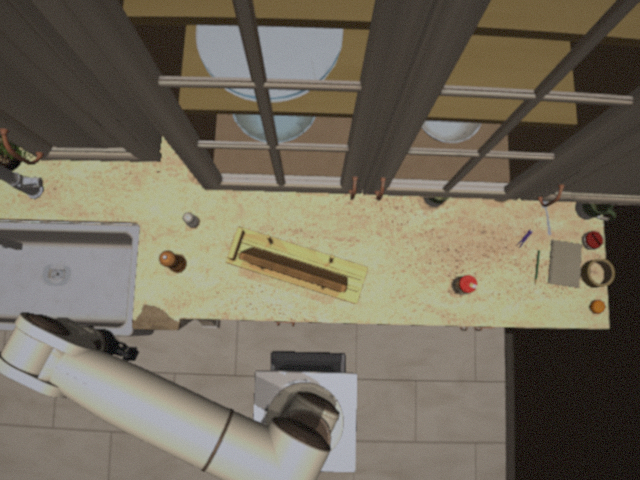

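The top view shows the rack around (298,266), end stop at its left end (236,243), and the board's top edge running from (242,257) to (347,286). The mill is at (170,260), the salt shaker at (190,219) and the honey jar at (466,284). The wall cabinets are above the image's upper half.

```bash
python3 - <<'E'
from h import *
z=np.load("top0.npz"); W=cloud("top",z["d"]); p=z["p"]
cv2.imwrite("pics/topc.png",cv2.resize(p[200:320,150:390,::-1],None,fx=3.3,fy=3.3,interpolation=cv2.INTER_CUBIC))
for u,v in [(420,260),(242,257),(293,270),(347,286),(236,243),(170,258),(189,219),(466,284),(270,240),(332,260),(228,262),(240,229),(366,268),(358,301)]:
    print((u,v),np.round(W[v,u],3))
S=W[215:310,220:375].reshape(-1,3); C=p[215:310,220:375].reshape(-1,3)
m=(S[:,2]>.17)&(S[:,2]<.25)
b=S[m]; print("board top n",m.sum())
c=b[:,:2].mean(0); U,s,V=np.linalg.svd(b[:,:2]-c,full_matrices=False); d=V[0]*np.sign(V[0,1])
l=(b[:,:2]-c)@d; print(c,d,np.degrees(np.arctan2(-d[0],d[1])),l.min(),l.max(),b[:,2].mean())
# rack: base points z between 5 and 40mm
r=S[(S[:,2]>.01)&(S[:,2]<.1)]
rect=cv2.minAreaRect(r[:,:2].astype(np.float32)); print("rack",rect, cv2.boxPoints(rect))
print("dowel pts"); 
q=S[(S[:,2]>.105)&(S[:,2]<.15)]; print(len(q)); print(np.round(q[:30],3))
# cabinets height
print("cabinet bottom", np.round(W[190,330],3),np.round(W[185,260],3))
E
```

```text
(420, 260) [ 0.512 -0.357  0.003]
(242, 257) [0.478 0.189 0.203]
(293, 270) [0.445 0.044 0.207]
(347, 286) [ 0.421 -0.12   0.019]
(236, 243) [0.539 0.228 0.073]
(170, 258) [0.477 0.41  0.14 ]
(189, 219) [0.607 0.376 0.087]
(466, 284) [ 0.431 -0.481  0.083]
(270, 240) [0.549 0.122 0.087]
(332, 260) [ 0.494 -0.069  0.076]
(228, 262) [0.487 0.26  0.013]
(240, 229) [0.582 0.218 0.077]
(366, 268) [ 0.479 -0.18   0.022]
(358, 301) [ 0.375 -0.157  0.007]
board top n 1025
[0.44303829 0.04560276] [0.27487656 0.96147953] -15.954657919277214 -0.15795820610111433 0.16149291542375174 0.19911890500965854
rack ((0.49758076667785645, 0.044009625911712646), (0.3027775287628174, 0.4941435158252716), 0.6391585469245911) [[ 0.3434453   0.2893772 ]
 [ 0.34895754 -0.20473552]
 [ 0.65171623 -0.20135796]
 [ 0.646204    0.29275477]]
dowel pts
296
[[0.56  0.129 0.127]
 [0.56  0.125 0.129]
 [0.556 0.131 0.129]
 [0.556 0.128 0.132]
 [0.555 0.125 0.136]
 [0.557 0.123 0.125]
 [0.554 0.131 0.126]
 [0.552 0.127 0.136]
 [0.553 0.125 0.131]
 [0.553 0.122 0.131]
 [0.55  0.131 0.131]
 [0.551 0.128 0.128]
 [0.549 0.124 0.137]
 [0.552 0.123 0.124]
 [0.555 0.121 0.106]
 [0.549 0.129 0.121]
 [0.549 0.126 0.121]
 [0.55  0.123 0.116]
 [0.549 0.124 0.106]
 [0.512 0.191 0.133]
 [0.514 0.19  0.119]
 [0.514 0.187 0.118]
 [0.515 0.185 0.116]
 [0.516 0.182 0.11 ]
 [0.507 0.189 0.146]
 [0.507 0.187 0.143]
 [0.508 0.184 0.139]
 [0.509 0.182 0.131]
 [0.51  0.18  0.125]
 [0.511 0.178 0.12 ]]
cabinet bottom [ 0.583 -0.043  0.544] [0.587 0.107 0.553]
```

View pics/topc.png

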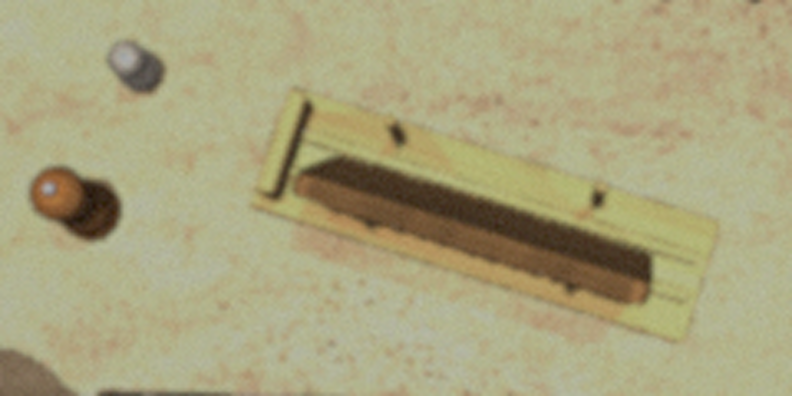

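The crop shows the rack corners at (297,88), (718,220), (682,340), (250,207). The stop is at the left, the board leans toward the front dowels, and the gap to the stop is clearly visible. I'll fix the frames next.

```bash
cat >> h.py <<'E'
def ray(n,u,v,z):
    c,f,R,t=K(n); xd,yd=(u-c["cx"])/f,(v-c["cy"])/f; x,y=xd,yd
    for _ in range(10):
        s=1+c["k1"]*(x*x+y*y); x,y=xd/s,yd/s
    o=-R.T@t; d=R.T@np.array([x,y,1]); return o+d*(z-o[2])/d[2]
E
python3 - <<'E'
from h import *
pc=[(297,88),(718,220),(682,340),(250,207)]
w=np.array([ray("top",150+a/3.3,200+b/3.3,0.015)[:2] for a,b in pc]); print(w)
print("len",np.linalg.norm(w[0]-w[1]),np.linalg.norm(w[3]-w[2]),np.linalg.norm(w[0]-w[3]),np.linalg.norm(w[1]-w[2]))
y=(w[0]-w[1])+(w[3]-w[2]); y/=np.linalg.norm(y); x=np.array([y[1],-y[0]]); c=w.mean(0)
print("c",c,"y",y,"yaw",np.degrees(np.arctan2(-y[0],y[1])))
f=lambda q:np.round([(q-c)@x,(q-c)@y],4)
b=np.array([.443,.0456]); d=np.array([.275,.961])
print("board top mid, left, right (rack):",f(b),f(b+.16*d),f(b-.16*d))
for u,v in [(150+398/3.3,200+135/3.3),(150+598/3.3,200+198/3.3)]: print("dowel",f(ray("top",u,v,.131)[:2]), f(ray("top",u,v,.125)[:2]))
for X,Y in [(-.1,-.02),(-.15,-.02),(0.01,-.22),(.01,-.3)]: print((X,Y),np.round(c+X*x+Y*y,4))
E
```

```text
[[ 0.60206881  0.22774825]
 [ 0.48439509 -0.18531012]
 [ 0.36795219 -0.15232373]
 [ 0.48366154  0.26705105]]
len 0.42949310478414315 0.4350446656271921 0.12475973783166093 0.12102501134455061
c [0.48451941 0.03929136] y [0.26995361 0.96287333] yaw -15.661506453842195
board top mid, left, right (rack): [-0.0417 -0.0051] [-0.0408  0.1548] [-0.0425 -0.1651]
dowel [0.0312 0.0891] [0.032  0.0898]
dowel [ 0.0302 -0.0993] [ 0.0311 -0.0993]
(-0.1, -0.02) [0.3828 0.047 ]
(-0.15, -0.02) [0.3347 0.0605]
(0.01, -0.22) [ 0.4348 -0.1752]
(0.01, -0.3) [ 0.4132 -0.2523]
```

play_rows:
  increments:
    - [[-16,-17,0],[0,0,-1],1]
    - [[-40,-42,0],[0,0,-2],1]
    - [[-70,-74,0],[0,0,-3],1]
    - [[-100,-106,0],[0,0,-4],1]
    - [[-130,-138,0],[0,0,-5],1]
    - [[-160,-170,0],[0,0,-6],1]
    - [[-190,-202,0],[0,0,-7],1]
    - [[-220,-234,0],[0,0,-8],1]
    - [[-250,-266,0],[0,0,-9],1]
    - [[-280,-298,0],[0,0,-9.3],1]
    - [[-300,-320,0],[0,0,-9.3],1]
    - [[-314,-332,0],[0,0,-9.3],1]
    - [[-314,-332,0],[0,0,-9.3],1]
    - [[-314,-332,0],[0,0,-9.3],1]

```text
time: 1.5
ee_pos: [0.3766, 0.0646, 0.2501]
tcp_rot: [-180.0, -0.0, 164.2]
wrist_force: [1.0, -0.6, 0.6]
opening: 0.0002
grasp_force: 0.0
```

play_rows:
  increments:
    - [[0,0,15],[0,0,0],1]
    - [[0,0,35],[0,0,0],1]
    - [[0,0,55],[0,0,0],1]
    - [[0,0,66],[0,0,0],1]
    - [[0,0,66],[0,0,0],1]
    - [[-8,0,66],[0,0,0],1]
    - [[-16,0,66],[0,0,0],1]
    - [[-22,0,66],[0,0,0],1]
    - [[-27,0,66],[0,0,0],1]
    - [[-32,0,66],[0,0,0],1]
    - [[-37,0,66],[0,0,0],1]
    - [[-41,0,66],[0,0,0],1]
    - [[-45,0,66],[0,0,0],1]
    - [[-45,0,66],[0,0,0],1]

```text
time: 2.9
ee_pos: [0.4203, 0.0524, 0.1842]
tcp_rot: [-180.0, -0.0, 164.3]
wrist_force: [-1.4, 0.1, -0.3]
opening: 0.0
grasp_force: 0.5
```

```bash
python3 - <<'E'
from h import *
p,d=camera("scene"); q,e=camera("top")
a=cv2.resize(p[200:380,200:440],None,fx=1.66,fy=1.66); b=cv2.resize(q[180:360,190:430],None,fx=1.66,fy=1.66)
cv2.imwrite("pics/s1.png",np.hstack([a,b])[:,:,::-1]); print(telemetry.get_obs()["wrist_force"])
E
```

```text
[-0.38764857  0.45746951  0.34905649]
```

View pics/s1.png

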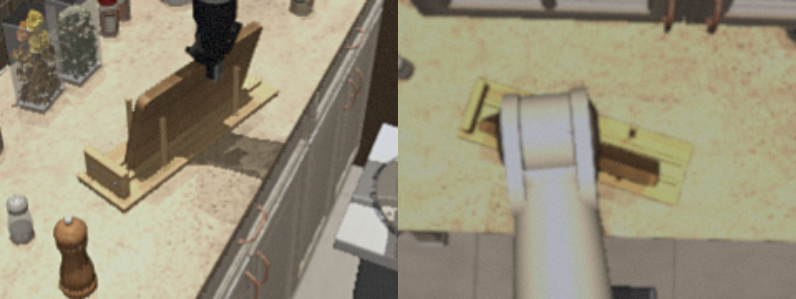

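The left half shows the closed fingertips at about (212,75), centred against the board's upper front, above the dowels. The board is still leaning forward. I'll push slowly.

play_rows:
  increments:
    - [[-3,0,0],[0,0,0],1]
    - [[-6,0,0],[0,0,0],1]
    - [[-9,0,0],[0,0,0],1]
    - [[-12,0,0],[0,0,0],1]
    - [[-15,0,0],[0,0,0],1]
    - [[-18,0,0],[0,0,0],1]
    - [[-21,0,0],[0,0,0],1]
    - [[-24,0,0],[0,0,0],1]
    - [[-27,0,0],[0,0,0],1]
    - [[-30,0,0],[0,0,0],1]

```text
time: 4.0
ee_pos: [0.4492, 0.0443, 0.1844]
tcp_rot: [180.0, 0.0, 164.3]
wrist_force: [-0.7, 0.6, 2.5]
opening: -0.0003
grasp_force: 0.3
```

play_rows:
  increments:
    - [[-3,0,0],[0,0,0],1]
    - [[-6,0,0],[0,0,0],1]
    - [[-9,0,0],[0,0,0],1]
    - [[-12,0,0],[0,0,0],1]
    - [[-15,0,0],[0,0,0],1]
    - [[-18,0,0],[0,0,0],1]
    - [[-21,0,0],[0,0,0],1]

```text
time: 4.7
ee_pos: [0.4695, 0.0386, 0.1852]
tcp_rot: [180.0, 0.1, 164.3]
wrist_force: [-1.0, 0.3, -0.1]
opening: -0.0001
grasp_force: 0.0
```

```bash
cat > look.py <<'E'
import sys
from h import *
c=np.array([.4845,.0393]); y=np.array([.27,.9629]); x=np.array([y[1],-y[0]])
q,e=camera("top"); W=cloud("top",e)
S=W[215:310,220:375].reshape(-1,3); r=np.c_[(S[:,:2]-c)@x,(S[:,:2]-c)@y,S[:,2]]
m=(r[:,2]>.17)&(r[:,2]<.22)&(abs(r[:,0])<.09); b=r[m]
print(m.sum(),"y range",np.percentile(b[:,1],[0,1,99,100]))
for lo in np.arange(-.2,.2,.04):
    k=(b[:,1]>lo)&(b[:,1]<lo+.04)
    if k.sum()>5: print(round(lo,2),k.sum(),np.round(np.percentile(b[k,0],[5,50,95]),3),np.round(np.median(b[k,2]),3))
p,d=camera("scene")
a=cv2.resize(p[200:380,200:440],None,fx=1.66,fy=1.66); b=cv2.resize(q[180:360,190:430],None,fx=1.66,fy=1.66)
cv2.imwrite(f"pics/{sys.argv[1]}.png",np.hstack([a,b])[:,:,::-1]); o=telemetry.get_obs(); print(o["time"],o["wrist_force"],o["ee_pos"])
E
python3 look.py s2
```

```text
437 y range [-0.16286325 -0.16135277  0.15323859  0.1559098 ]
-0.2 7 [-0.002  0.005  0.014] 0.194
-0.16 121 [-0.004  0.004  0.015] 0.205
-0.12 126 [-0.003  0.005  0.015] 0.205
-0.08 67 [-0.003  0.007  0.016] 0.207
0.08 12 [-0.002  0.     0.009] 0.206
0.12 104 [-0.002  0.006  0.017] 0.204
4.8 [-0.40464563 -0.35487937  0.46033761] [0.469437   0.03861206 0.18429425]
```

Board is near upright (top centre x' about +6 mm); keep going.

play_rows:
  increments:
    - [[-2,0,0],[0,0,0],1]
    - [[-4,0,0],[0,0,0],1]
    - [[-6,0,0],[0,0,0],1]
    - [[-8,0,0],[0,0,0],1]
    - [[-10,0,0],[0,0,0],1]
    - [[-12,0,0],[0,0,0],1]
    - [[-14,0,0],[0,0,0],1]
    - [[-16,0,0],[0,0,0],1]
    - [[-18,0,0],[0,0,0],1]
    - [[-20,0,0],[0,0,0],1]
    - [[-22,0,0],[0,0,0],1]
    - [[-24,0,0],[0,0,0],1]
    - [[-24,0,0],[0,0,0],1]
    - [[-24,0,0],[0,0,0],1]

```text
time: 6.2
ee_pos: [0.4923, 0.0322, 0.1842]
tcp_rot: [-180.0, -0.0, 164.3]
wrist_force: [-0.3, -0.1, -0.2]
opening: 0.0005
grasp_force: 0.0
```

```bash
python3 look.py s3
```

```text
554 y range [-0.163498   -0.16162917  0.15391324  0.15640868]
-0.2 11 [0.026 0.033 0.046] 0.19
-0.16 150 [0.026 0.036 0.049] 0.201
-0.12 153 [0.026 0.036 0.05 ] 0.202
-0.08 91 [0.027 0.038 0.051] 0.202
0.08 20 [0.027 0.033 0.044] 0.199
0.12 129 [0.027 0.036 0.051] 0.199
6.3 [-0.09231027 -0.15072645  0.58133606] [0.49218534 0.03218446 0.18428412]
```

The board has tipped back: its top mid is at x' ≈ 37–45 mm, at rest, with a gap to the stop of about 35 mm. Next I retreat, lift, move beyond the right end and tilt the tool.

play_rows:
  increments:
    - [[10,0,0],[0,0,0],1]
    - [[30,0,0],[0,0,0],1]
    - [[50,0,0],[0,0,0],1]
    - [[70,0,-10],[0,0,0],1]
    - [[75,0,-35],[0,0,0],1]
    - [[75,0,-60],[0,0,0],1]
    - [[75,-15,-75],[0,0,0],1]
    - [[75,-40,-80],[0,0,0],1]
    - [[75,-70,-80],[0,0,0],1]
    - [[75,-100,-80],[0,0,0],1]
    - [[75,-130,-80],[0,0,0],1]
    - [[70,-160,-80],[0,0,0],1]
    - [[60,-190,-80],[-4,0,0],1]
    - [[45,-220,-80],[-11,0,0],1]
    - [[30,-245,-80],[-18,0,0],1]
    - [[15,-260,-80],[-25,0,0],1]
    - [[5,-265,-80],[-32,0,0],1]
    - [[0,-265,-80],[-38,0,0],1]
    - [[0,-265,-80],[-40,0,0],1]
    - [[0,-265,-80],[-40,0,0],1]

```text
time: 8.3
ee_pos: [0.4199, -0.223, 0.2633]
tcp_rot: [140.0, -0.2, 164.2]
wrist_force: [0.0, 0.4, -0.1]
opening: -0.0002
grasp_force: 0.0
```

```bash
python3 look.py s4; python3 - <<'E'
from h import *
from scipy.spatial.transform import Rotation as R
o=telemetry.get_obs(); M=R.from_euler("xyz",o["tcp_rot"],degrees=True).as_matrix(); print(np.round(M,3),o["q"])
c=np.array([.4845,.0393]); y=np.array([.27,.9629]); x=np.array([y[1],-y[0]])
t=np.append(c+.010*x-.27*y,.08); print("tool shift mm",np.round(M.T@(t-o["ee_pos"])*1000,1))
print("along y' 100mm", np.round(M.T@np.append(y,0)*100,1))
E
```

```text
1216 y range [-0.16345525 -0.15991577  0.15155916  0.15607759]
-0.2 13 [0.025 0.033 0.046] 0.191
-0.16 151 [0.026 0.035 0.05 ] 0.202
-0.12 153 [0.026 0.036 0.05 ] 0.202
-0.08 151 [0.027 0.036 0.05 ] 0.201
-0.04 157 [0.027 0.036 0.051] 0.201
0.0 152 [0.027 0.036 0.05 ] 0.203
0.04 157 [0.027 0.036 0.051] 0.201
0.08 152 [0.027 0.037 0.051] 0.202
0.12 130 [0.027 0.036 0.051] 0.201
8.4 [ 0.22487793 -0.12633819  0.52664683] [ 0.42020822 -0.22232779  0.26480818]
[[-0.963  0.207  0.173]
 [ 0.27   0.739  0.617]
 [-0.     0.641 -0.768]] [-45.93251851  10.2105417    9.38037479 111.96698649  33.62488942
 -37.22284634]
tool shift mm [  -1.2 -119.   141.4]
along y' 100mm [ 0.  76.8 64.1]
```

View pics/s4.png

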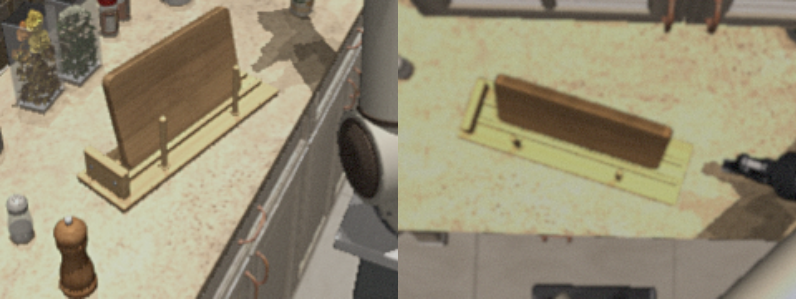

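The board now leans back on the rear dowels, with the gap to the stop still open (left end at right-half (497,80)). The tilted tool is beyond the right end near (730,165). I'll lower it and approach to about 20 mm short.

play_rows:
  increments:
    - [[0,-10,12],[0,0,0],1]
    - [[0,-30,36],[0,0,0],1]
    - [[-1,-50,59],[0,0,0],1]
    - [[-1,-70,83],[0,0,0],1]
    - [[-1,-90,107],[0,0,0],1]
    - [[-1,-110,131],[0,0,0],1]
    - [[-1,-119,141],[0,0,0],1]
    - [[-1,-119,141],[0,0,0],1]
    - [[-1,-107,151],[0,0,0],1]
    - [[-1,-96,161],[0,0,0],1]
    - [[-1,-85,170],[0,0,0],1]
    - [[-1,-77,176],[0,0,0],1]
    - [[-1,-73,180],[0,0,0],1]
    - [[-1,-73,180],[0,0,0],1]

```text
time: 9.8
ee_pos: [0.4377, -0.1648, 0.0797]
tcp_rot: [140.0, 0.0, 164.3]
wrist_force: [0.0, -0.6, -0.8]
opening: 0.0003
grasp_force: 0.0
```

```bash
python3 look.py s5
```

```text
1264 y range [-0.23438849 -0.22569468  0.15167831  0.15603638]
-0.2 12 [0.026 0.035 0.045] 0.194
-0.16 150 [0.026 0.035 0.049] 0.201
-0.12 156 [0.026 0.036 0.05 ] 0.201
-0.08 153 [0.027 0.036 0.05 ] 0.202
-0.04 154 [0.027 0.036 0.051] 0.201
0.0 147 [0.027 0.037 0.051] 0.202
0.04 154 [0.027 0.036 0.051] 0.202
0.08 148 [0.027 0.038 0.051] 0.202
0.12 128 [0.027 0.036 0.051] 0.201
9.9 [-1.00867685  0.53539043  0.55666149] [ 0.43760403 -0.16565069  0.07951756]
```

View pics/s5.png

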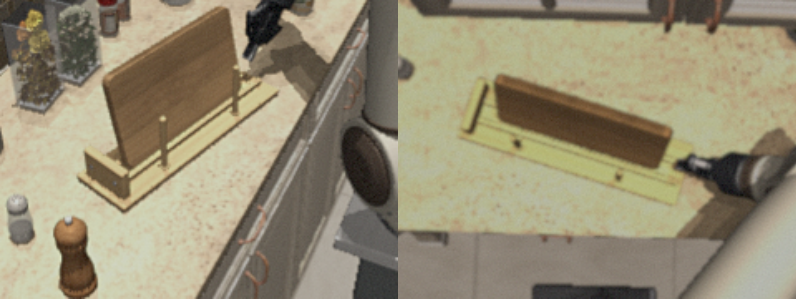

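The fingertips are at right-half (680,163), about 20 mm off the right end and in line with its lower middle. I'll push along the groove at about 30 mm/s.

play_rows:
  increments:
    - [[0,2.3,1.9],[0,0,0],1]
    - [[0,4.6,3.8],[0,0,0],1]
    - [[0,6.9,5.8],[0,0,0],1]
    - [[0,9.2,7.7],[0,0,0],1]
    - [[0,11.5,9.6],[0,0,0],1]
    - [[0,13.8,11.5],[0,0,0],1]
    - [[0,16.1,13.5],[0,0,0],1]
    - [[0,18.4,15.4],[0,0,0],1]
    - [[0,20.7,17.3],[0,0,0],1]
    - [[0,23,19.2],[0,0,0],1]
    - [[0,25.3,21.2],[0,0,0],1]
    - [[0,27.6,23.1],[0,0,0],1]
    - [[0,29.9,25],[0,0,0],1]

```text
time: 11.2
ee_pos: [0.4481, -0.1286, 0.0796]
tcp_rot: [140.1, 0.0, 164.3]
wrist_force: [-2.0, -6.1, 0.0]
opening: 0.0001
grasp_force: 3.2
```

```bash
python3 look.py s6
```

```text
1435 y range [-0.24176682 -0.23340701  0.16014544  0.16687859]
-0.2 68 [-0.    0.01  0.02] 0.175
-0.16 121 [0.026 0.035 0.05 ] 0.199
-0.12 152 [0.027 0.036 0.05 ] 0.202
-0.08 155 [0.027 0.036 0.05 ] 0.202
-0.04 149 [0.027 0.037 0.051] 0.201
0.0 153 [0.027 0.037 0.051] 0.201
0.04 153 [0.027 0.036 0.051] 0.201
0.08 149 [0.027 0.036 0.051] 0.201
0.12 151 [0.027 0.037 0.051] 0.201
0.16 15 [0.026 0.032 0.045] 0.193
11.3 [-1.63739807 -2.7413318  -0.61572333] [ 0.44814653 -0.12817695  0.07956785]
```

It slides at about 6 N, with about 25 mm left.

play_rows:
  increments:
    - [[0,1.5,1.3],[0,0,0],1]
    - [[0,3.1,2.6],[0,0,0],1]
    - [[0,4.6,3.8],[0,0,0],1]
    - [[0,6.1,5.1],[0,0,0],1]
    - [[0,7.7,6.4],[0,0,0],1]
    - [[0,9.2,7.7],[0,0,0],1]
    - [[0,10.8,9],[0,0,0],1]
    - [[0,12.3,10.3],[0,0,0],1]
    - [[0,13.8,11.5],[0,0,0],1]

```text
time: 12.2
ee_pos: [0.4529, -0.1112, 0.0796]
tcp_rot: [140.1, -0.0, 164.3]
wrist_force: [-3.7, -6.2, 0.6]
opening: -0.0
grasp_force: 3.2
```

play_rows:
  increments:
    - [[0,0.8,0.6],[0,0,0],1]
    - [[0,1.5,1.3],[0,0,0],1]
    - [[0,2.3,1.9],[0,0,0],1]

```text
time: 12.5
ee_pos: [0.4537, -0.1084, 0.0796]
tcp_rot: [140.1, -0.0, 164.3]
wrist_force: [-2.8, -5.5, 0.6]
opening: 0.0003
grasp_force: 3.2
```

```bash
python3 look.py s7
```

```text
1598 y range [-0.23757902 -0.23072161  0.18033478  0.18609146]
-0.2 112 [-0.005  0.009  0.022] 0.184
-0.16 78 [0.001 0.026 0.048] 0.18
-0.12 155 [0.026 0.037 0.051] 0.202
-0.08 154 [0.027 0.037 0.051] 0.201
-0.04 155 [0.027 0.037 0.051] 0.201
0.0 150 [0.027 0.037 0.051] 0.202
0.04 157 [0.027 0.036 0.051] 0.201
0.08 151 [0.026 0.036 0.051] 0.201
0.12 154 [0.026 0.036 0.05 ] 0.202
0.16 91 [0.026 0.035 0.05 ] 0.2
12.6 [-2.48313865 -5.14950388 -0.01493628] [ 0.45373528 -0.1081833   0.07957911]
```

Still at sliding force, a few mm to go. I'll continue in 1 mm steps and watch the force.

play_rows:
  increments:
    - [[0,0.8,0.6],[0,0,0],1]
    - [[0,1.5,1.3],[0,0,0],1]
    - [[0,2.3,1.9],[0,0,0],1]

```text
time: 12.9
ee_pos: [0.4545, -0.1055, 0.0795]
tcp_rot: [140.1, -0.0, 164.3]
wrist_force: [-3.3, -5.9, 2.1]
opening: 0.0002
grasp_force: 3.1
```

play_rows:
  increments:
    - [[0,0.8,0.6],[0,0,0],1]
    - [[0,1.5,1.3],[0,0,0],1]

```text
time: 13.1
ee_pos: [0.455, -0.1035, 0.0795]
tcp_rot: [140.1, -0.0, 164.3]
wrist_force: [-3.2, -6.5, 3.1]
opening: 0.0003
grasp_force: 3.9
```

play_rows:
  increments:
    - [[0,0.8,0.6],[0,0,0],1]

```text
time: 13.2
ee_pos: [0.4552, -0.1032, 0.0796]
tcp_rot: [140.1, -0.0, 164.2]
wrist_force: [-9.0, -16.0, 4.3]
opening: 0.0001
grasp_force: 9.1
```

The force jumped to 18 N, so the board is at the stop. Backing off along the groove, then checking.

play_rows:
  increments:
    - [[0,0,0],[0,0,0],1]
    - [[0,-1.5,-1.3],[0,0,0],1]
    - [[0,-4.6,-3.8],[0,0,0],1]
    - [[0,-12,-10],[0,0,0],1]
    - [[0,-27,-22],[0,0,0],1]
    - [[0,-46,-38],[0,0,0],1]
    - [[0,-65,-54],[0,0,0],1]
    - [[0,-77,-64],[0,0,0],1]
    - [[0,-77,-64],[0,0,0],1]
    - [[0,-77,-64],[0,0,0],1]

```text
time: 14.2
ee_pos: [0.4282, -0.1988, 0.079]
tcp_rot: [140.0, -0.0, 164.2]
wrist_force: [0.6, 0.4, 0.9]
opening: 0.0002
grasp_force: 0.0
```

```bash
python3 look.py s8
```

```text
1205 y range [-0.12701246 -0.12310376  0.18746492  0.19204311]
-0.16 22 [0.027 0.035 0.047] 0.193
-0.12 152 [0.027 0.036 0.051] 0.201
-0.08 154 [0.027 0.036 0.051] 0.201
-0.04 154 [0.027 0.037 0.051] 0.201
0.0 154 [0.027 0.036 0.05 ] 0.202
0.04 152 [0.027 0.036 0.051] 0.201
0.08 149 [0.027 0.037 0.051] 0.201
0.12 154 [0.026 0.036 0.05 ] 0.202
0.16 114 [0.026 0.035 0.05 ] 0.199
14.3 [-0.39069186 -0.43470338 -0.03716887] [ 0.42833819 -0.19812686  0.07917728]
```

View pics/s8.png

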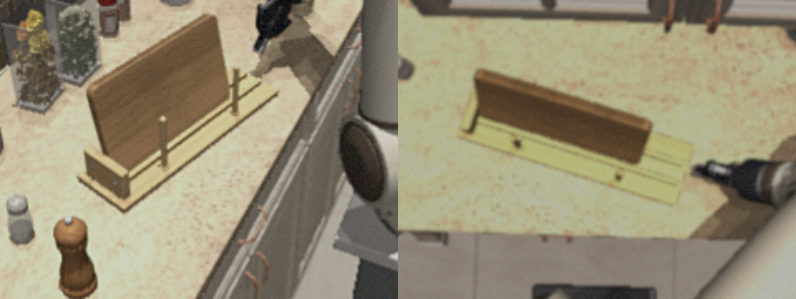

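The board leans back with its left end against the stop (right-half (475,95)). The tool is clear at (695,170), and the mill and salt shaker haven't moved.

```bash
python3 -c "
from workcell import workorder
print(workorder.job_done())"
```

```text
the job is handed in; nothing more can be done
None
```

I've handed the job in: the board was tipped back onto the rear dowels and slid along the groove until its left end met the end stop (push force about 18 N there). At the last check the tool was clear of everything, but the hand-in returned no verdict.

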